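# Lock the lathe's carriage stop with the square T-key

## Robot

A 6-joint arm with a two-finger parallel gripper is mounted at the origin on the work surface. World frame = base frame: x ahead of the robot, y to its left, z up, the work surface at z = 0. Lengths are in m, angles in rad, forces in N, time in s.
With the tool pointing down it reaches from about 0.35 to 0.975 m from the base axis. Payload 4.9 kg.
Tool frame: the origin (TCP) lies at the very end of the fingers, on their centre line; the grasp point (between the pads) lies behind it (manip.pinch_z is the y of the grasp point in the tool frame, in m); y points along the fingers, x is the direction in which the jaws open and shut, and the axes are right-handed (so a half turn about y gives the same grasp; the last joint's range is limited). The gripper opens to 85 mm and grips with 20 to 120 N. Pads are 22 mm wide; open, the fingers measure 114 mm over their backs; the gripper's body (76 mm by 85 mm) begins 54 mm behind the grasp point. The pads swing forward as they close: fully open they stand 13 mm farther back than shut.
Start: joints at [-1.435, 0.053, 1.613, -0, 1.476, -0.119], TCP at [0.158, -0.605, 0.231] pointing down, gripper open.
Joint ranges: [-3.01, 3.01], [-1.01, 2.22], [0.06, 2.58], [-1.02, 4.17], [0.09, 2.62], [-3.14, 3.14]. Speed limits (rad/s): [2.57, 2.57, 3.14, 3.14, 3.14, 3.14].

## Interface

Orientations are given as a unit quaternion [w, x, y, z].
In Python, from plant import manip gives the robot as it stands.
- The arm moves only by the tool drive_tool, never from a script. Its argument "motion" is a list of rows, each a list of 3 entries, a list of its own where there are three numbers: the shift along the tool's x, y, z in units of 25 mm (1.0 is 25 mm), then the turn, a rotation vector about the tool's x, y, z in units of 5 degrees (1.0 is 5 degrees), then the closure, from -1 (fully open) to 1 (shut). A call has 1 to 12 rows; each row shifts and turns the commanded pose from where the row before left it, along the tool's axes as they then stand; what a row does not reach is not made up. A row lasts 1/10 s, in which the tool goes at most 50 mm and 8.59 degrees, less where a joint would pass 70% of its speed; a pose out of reach is approached as far as the arm can. A call is refused whole if a number of a shift passes 1 or a number of a turn 1, either way. A call with a gripper value outside its range is refused whole. The fingers move at their own pace and stop on an object; the grip force is fixed at half the most. Time passes only in rows, so rows that do not move let the fingers close. It gives the time, the measured TCP pose, the force and the opening at its end, in the units of the state.
- manip.state(): the state, without advancing time (a new reading comes with each control period).
- manip.grab_frame(name): name is "scene" or "side" or "wrist"; returns a dict with "img" (384x512x3 uint8, blue, green, red), "range_z" (384x512 float32, m along the optical axis (not along the pixel's ray), 0 where there is no reading), "camera_matrix" (3x3 intrinsics, pixels), "world_from_camera" (4x4, takes a point from camera to world coordinates); the wrist camera has in their place "T_tool_cam" (4x4, takes a point from camera to tool coordinates, whose origin is the TCP and whose axes are the tool frame's). Camera axes: x right, y down, z forward; pixel columns grow to the right and rows downward; lengths in m; the calibration is good to about 2 mm. A picture is of the moment at which its call begins: read the wrist's pose just before it.
- manip.job_done(): hands the job in, once; it reports no verdict.
The state is a dict: "time": time; "joint_pos": joint angles; "joint_vel": joint speeds; "joint_efforts": joint torques, N m; "tool_pos": TCP position; "tool_rot": TCP orientation; "contact_force": force on the tool from outside, world axes, zero at the start; "ft_torque": the same for the moment, N m; "gripper_width": opening from 0.0 (shut) to 1.0 (fully open).
Only numpy, scipy, OpenCV 4.12 (cv2) and the standard library are available. Lean on these libraries where they do the work, as an engineer would, in place of code of your own. Each camera call takes 0.05 s, during which the arm holds its last target. There are 200 camera calls.

## Task

Take the red T-key from the wooden stand, push its square tip fully home into the square recess of the clamp knob (bare metal with four black lobes) on the lathe's blue carriage stop, and with the key turn the knob clockwise (seen from above) as far as it goes, so that its white pointer comes from the red mark to the green one and the stop is locked. Use only the key on the knob, do not shift the stop along the bed by more than a few millimetres, leave the yellow key in the stand, and finally let go of the red key, leaving it standing fully seated in the knob.

Things in the scene. Friction and masses are not known exactly. Their poses are not given: they have to be found in the camera images.
- red_key: Loose steel T-key standing in a stand hole, 118 mm tall, 150 g. Origin: centre of tip's end; z up the shank, x along the bar. Tip 14 x 14 mm square (sides along x, y), z 0 to 26 mm, its last 5 mm 10 x 10 mm; collar 34 mm dia. at z 26 to 34 (rests on the stand's top); shank 14 mm dia.; red bar 80 (x) x 16 (y) x 18 mm at z 100 to 118.
- key_bar (a point): Centre of the red key's handle bar, 109 mm above the tip's end; axes as red_key.
- key_collar (a point): Centre of the collar's underside on the red key, 26 mm above the tip's end. When the tip is fully home it lies on the knob's top, at recess.
- yellow_key: The other T-key of the same size, with a yellow bar and a round 20 mm tip that fits no recess here; stands in the other hole. Origin at the tip's end, z up the shank, x along the bar. Leave it.
- stand: Fixed light wooden key stand, 75 (x) x 200 (y) x 50 mm high, origin under its centre. Two 23 mm square holes 34 mm deep, 65 mm either side of the centre along y.
- recess (a point): Centre of the mouth of the square recess, level with the knob's top; turns with the knob. z up; the recess's sides lie along x and y; it is 16 x 16 mm wide and 29 mm deep, with a 3 mm chamfer at the mouth. The white pointer points along -x of this point.
- knob: Captive clamp knob with a bare metal 46 mm square core, 32 mm high, and four black lobes, 70 mm across, on top of the carriage stop; origin on its axis at its underside, 32 mm below recess. The recess is in the middle of its top.
- clamp (a joint): Angle of the clamp knob in rad: 0 fully free (pointer at the red mark), grows clockwise seen from above, 1.5 hard stop, locked (pointer at the green mark). Needs about 0.15 N m.
- stop_top (a point): Centre of the top of the blue carriage stop, on the knob's axis at its underside, 107 mm above the table. The stop is 130 (x, across the bed) x 96 (y, along the bed) x 45 mm high and slides stiffly (about 18 N) along y on the rails. A red mark lies on its -x side and a green one on its +y side.
- lathe: Fixed small lathe, origin at table height under the middle of its bed; bed 150 (x) x 740 (y) mm, rails' top 62 mm high, carriage with tool post to 134 mm high from y = 0 to 95 mm, chuck and headstock to 202 mm high beyond y = 130 mm.
Things that resemble listed ones, but are neither listed nor needed, are in the scene too. What is shaped like the red_key but orange or turquoise is not meant.

How it is judged:
By the outcome, as a careful person would: the job done as asked, in the order asked, and still so for the second after the job is handed in, with the robot touching nothing.
It also fails if it takes over 45 s, if anything falls off the work surface, if the arm or the gripper's body presses on something with over 40 N, if the wrist force passes 120 N, or if a joint passes its speed limit or range.

## Working session

There is one attempt and no reset: what is moved stays moved. The work goes in short steps, Python scripts to look and compute and a tool call to move; the robot and the scene stay as the last step left them, time stands still between calls to the robot, and variables do not carry over. Pictures are saved under pics/ and viewed, about 8 in all and at most 12, crops included, and the job is handed in when it is done.

Besides the shell and the picture viewer there is one more tool, called after "Request:" by a JSON object that holds its "op" and its "data", one argument or row to a line. drive_tool: Moves the arm, as the interface text tells. Its arguments: {"type":"object","properties":{"motion":{"type":"array","items":{"type":"array"}}},"required":["motion"]}

```bash
ls; mkdir -p pics; cat > h.py <<'E'
import numpy as np, cv2
from plant import manip
from scipy.spatial.transform import Rotation as R
def rot(q): return R.from_quat([q[1],q[2],q[3],q[0]]).as_matrix()
def grab(n):
    s=manip.state(); f=manip.grab_frame(n)
    if n=="wrist":
        T=np.eye(4);T[:3,:3]=rot(s["tool_rot"]);T[:3,3]=s["tool_pos"];W=T@f["T_tool_cam"]
    else: W=f["world_from_camera"]
    np.savez(f"{n}.npz",img=f["img"],z=f["range_z"],K=f["camera_matrix"],W=W); return f
def pts(n):
    d=np.load(f"{n}.npz");z=d["z"];K=d["K"]
    v,u=np.mgrid[:z.shape[0],:z.shape[1]]
    P=np.stack([(u-K[0,2])/K[0,0]*z,(v-K[1,2])/K[1,1]*z,z],-1)@d["W"][:3,:3].T+d["W"][:3,3]
    P[z==0]=np.nan
    return d["img"],P
E
python3 - <<'E'
from h import *
a=grab("scene")["img"];b=grab("side")["img"];c=grab("wrist")["img"]
cv2.imwrite("pics/a.png",cv2.resize(a,(800,600)))
cv2.imwrite("pics/b.png",cv2.resize(b,(800,600)))
print(manip.state(), manip.pinch_z)
print(np.load("scene.npz")["W"],np.load("side.npz")["W"])
E
```

```text
pics
{'time': 0.15, 'joint_pos': array([-1.43501644e+00,  5.32355261e-02,  1.61395308e+00, -1.27134430e-06,
        1.47601814e+00, -1.18995755e-01]), 'joint_vel': array([-0.00040515, -0.00156303, -0.00417164, -0.00111858, -0.00029609,
        0.00130875]), 'joint_efforts': array([-5.28559553e-05, -3.94243062e+01, -3.70722592e+01, -1.89568568e-04,
        4.64217344e-03, -5.34360225e-06]), 'tool_pos': array([ 0.15745482, -0.60434485,  0.2303419 ]), 'tool_rot': array([ 0.55987   , -0.55907039,  0.43283382, -0.4320194 ]), 'contact_force': array([ 0.2301678 , -0.20250928,  0.58529671]), 'ft_torque': array([-0.01406126,  0.02441644, -0.0243899 ]), 'gripper_width': 1.000684458245433} -0.0187
[[-0.4131376   0.75350833 -0.51141229  1.37164475]
 [ 0.9106595   0.34434833 -0.22830571  0.34243529]
 [ 0.00407372 -0.56004413 -0.82845276  1.52450792]
 [ 0.          0.          0.          1.        ]] [[ 0.99890627 -0.03631705  0.02945044  0.47061699]
 [-0.04408169 -0.52144905  0.852143   -1.2840474 ]
 [-0.01559042 -0.85250921 -0.52247965  0.85394519]
 [ 0.          0.          0.          1.        ]]
```

View pics/a.png

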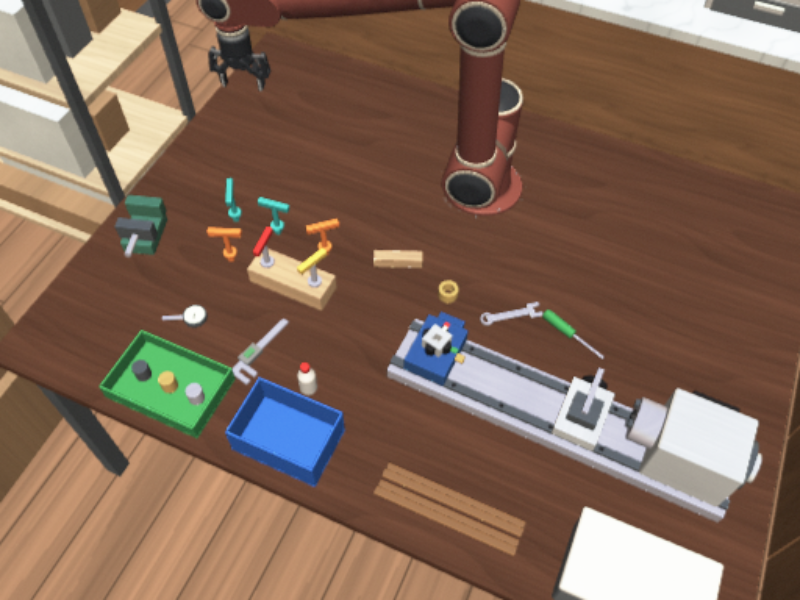

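View pics/b.png

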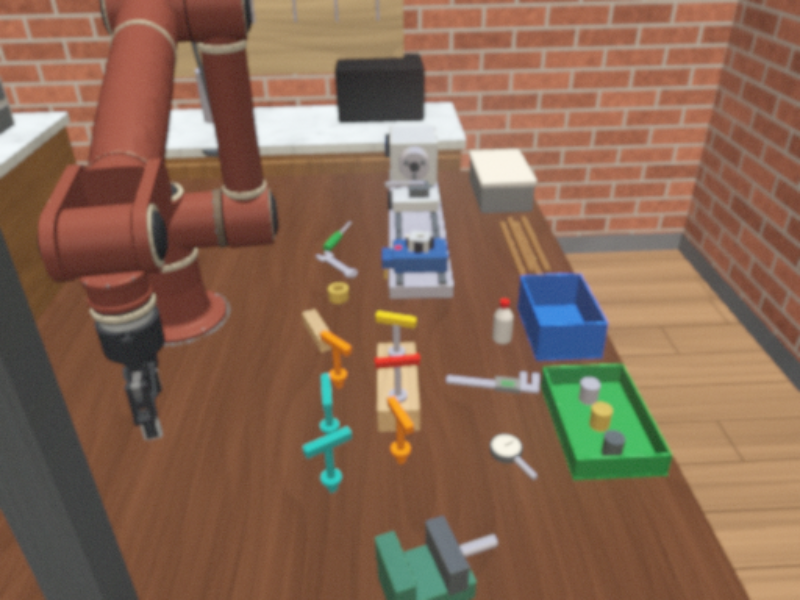

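Scene view (800 px): the red T-key stands in the wooden stand, bar at (263,240). It could be confused with the orange keys at (224,232) and (322,227), the turquoise keys at (230,190) and (272,205), and the yellow key at (313,260). I choose the red bar in the stand. The knob is at (437,340) on the blue stop.

```bash
python3 - <<'E'
from h import *
for n,box in (("scene",(215,300,365,480)),("side",(0,0,0,0))):
    img,P=pts(n); hsv=cv2.cvtColor(img,cv2.COLOR_BGR2HSV).astype(int)
    h,s,v=hsv[...,0],hsv[...,1],hsv[...,2]
    x,y,z=P[...,0],P[...,1],P[...,2]
    reg=(x>.35)&(x<.9)&(y>-.65)&(y<.2)
    def bar(m,name):
        Q=P[m]; 
        if len(Q)<8: print(n,name,len(Q));return
        c=np.median(Q,0); Q=Q[np.linalg.norm(Q-c,axis=1)<.06]; 
        w,V=np.linalg.eigh(np.cov(Q[:,:2].T)); a=V[:,1]
        t=(Q[:,:2]-Q[:,:2].mean(0))@a; mid=Q[:,:2].mean(0)+a*(t.max()+t.min())/2
        print(n,name,len(Q),mid.round(4),"zrange",np.percentile(Q[:,2],[5,95]).round(3),"ang",np.degrees(np.arctan2(a[1],a[0])).round(1),"len",np.ptp(t).round(3))
    bar(reg&((h<5)|(h>175))&(s>180)&(v>110)&(z>.1)&(y<-.15),"red")
    bar(reg&(h>24)&(h<32)&(s>150)&(z>.1),"yellow")
    k=reg&(z>.128)&(z<.15)&(s<60)&(v>120)&(y<-.0)&(y>-.25)
    bar(k,"knobtop")
    bl=reg&(h>100)&(h<125)&(s>120)&(z>.098)&(z<.116)
    bar(bl,"stoptop")
img,P=pts("scene")
c=cv2.resize(img[130:240,140:310],None,fx=4,fy=4,interpolation=cv2.INTER_CUBIC)
cv2.imwrite("pics/c.png",c)
E
```

```text
scene red 77 [ 0.4962 -0.3685] zrange [0.129 0.146] ang -174.8 len 0.085
scene yellow 2
scene knobtop 0
scene stoptop 408 [0.6082 0.0981] zrange [0.101 0.113] ang 95.9 len 0.1
side red 143 [ 0.4964 -0.3783] zrange [0.131 0.143] ang -174.1 len 0.078
side yellow 91 [ 0.4979 -0.2454] zrange [0.138 0.144] ang 160.1 len 0.077
side knobtop 0
side stoptop 197 [0.5735 0.0613] zrange [0.099 0.11 ] ang -175.3 len 0.116
```

View pics/c.png

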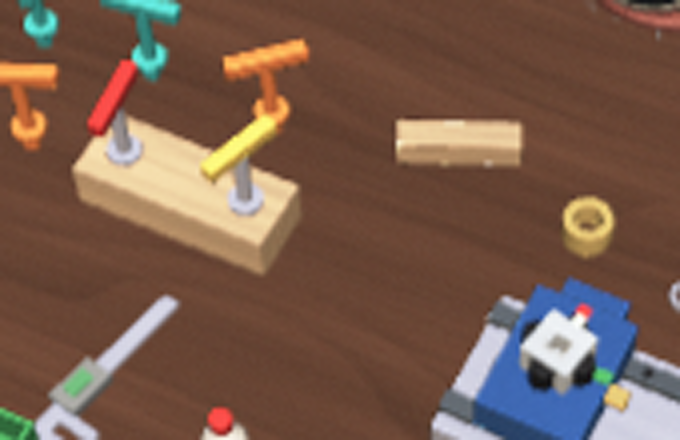

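Picture 3: the red bar at crop (112,97) stands over the stand's left hole. The knob is at (558,348), with its white pointer at the red mark (583,312) and the green mark at (603,376).

```bash
cat >> h.py <<'E'
def go(p,yaw):
    """shift (tool units) & turn about tool y (units of 5 deg) to reach p with tool x at world yaw, tool down"""
    s=manip.state();M=rot(s["tool_rot"]);t=s["tool_pos"]
    X=np.array([np.cos(yaw),np.sin(yaw),0]);Y=np.array([0,0,-1.]);G=np.stack([X,Y,np.cross(X,Y)],1)
    rv=R.from_matrix(M.T@G).as_rotvec()
    print("shift now-axes",(M.T@(np.array(p)-t)/.025).round(2),"after-turn axes",(G.T@(np.array(p)-t)/.025).round(2),"turn",(np.degrees(rv)/5).round(2),"yaw",np.degrees(np.arctan2(M[1,0],M[0,0])).round(2))
E
python3 - <<'E'
from h import *
s=manip.state();M=rot(s["tool_rot"]);print(M.round(3));print(manip.grab_frame("wrist")["T_tool_cam"].round(3))
for yaw in (95.5,-84.5): go([.496,-.374,.30],np.radians(yaw))
img,P=pts("side");hsv=cv2.cvtColor(img,cv2.COLOR_BGR2HSV).astype(int);h,sa,v=[hsv[...,i] for i in range(3)]
m=(((h>7)&(h<16)&(sa>190)&(v>150))&(P[...,2]>.07)&(P[...,1]>-.65)&(P[...,1]<-.2)).astype(np.uint8)
n,l,st,c=cv2.connectedComponentsWithStats(m)
for i in range(1,n):
    if st[i,4]>15: Q=P[l==i];print(np.percentile(Q,[5,50,95],axis=0).round(3))
E
```

```text
[[ 0.252 -0.     0.968]
 [-0.968  0.002  0.252]
 [-0.002 -1.     0.   ]]
[[ 1.     0.001 -0.001  0.   ]
 [ 0.001 -0.263  0.965 -0.142]
 [ 0.    -0.965 -0.263  0.065]
 [ 0.     0.     0.     1.   ]]
shift now-axes [-5.51 -2.77 15.43] after-turn axes [  7.88  -2.78 -14.36] turn [-2.000e-02 -3.418e+01  0.000e+00] yaw -75.4
shift now-axes [-5.51 -2.77 15.43] after-turn axes [-7.88 -2.78 14.36] turn [-0.    1.82 -0.01] yaw -75.4
[[ 0.361 -0.31   0.075]
 [ 0.382 -0.285  0.105]
 [ 0.408 -0.267  0.114]]
[[ 0.488 -0.521  0.073]
 [ 0.495 -0.498  0.106]
 [ 0.512 -0.484  0.114]]
```

Request:
{"op": "drive_tool", "data": {
  "motion": [
    [[0, -1, 0], [0, 0.91, 0], -1],
    [[0, -1, 0], [0, 0.91, 0], -1],
    [[-0.6, -0.8, 1], [0, 0, 0], -1],
    [[-0.6, 0, 1], [0, 0, 0], -1],
    [[-0.6, 0, 1], [0, 0, 0], -1],
    [[-0.6, 0, 1], [0, 0, 0], -1],
    [[-0.6, 0, 1], [0, 0, 0], -1],
    [[-0.6, 0, 1], [0, 0, 0], -1],
    [[-0.6, 0, 1], [0, 0, 0], -1],
    [[-0.6, 0, 1], [0, 0, 0], -1],
    [[-0.6, 0, 1], [0, 0, 0], -1],
    [[-0.6, 0, 1], [0, 0, 0], -1]
  ]
}}

```text
time: 1.4
tool_pos: [0.3928, -0.4306, 0.3011]
tool_rot: [0.523, -0.523, 0.476, -0.475]
contact_force: [-0.6, -0.0, -0.3]
gripper_width: 1.0
```

Request:
{"op": "drive_tool", "data": {
  "motion": [
    [[-0.6, 0, 1], [0, 0, 0], -1],
    [[-0.6, 0, 1], [0, 0, 0], -1],
    [[-0.6, 0, 1], [0, 0, 0], -1],
    [[0, 0, 1], [0, 0, 0], -1],
    [[0, 0, 0.4], [0, 0, 0], -1],
    [[0, 0, 0], [0, 0, 0], -1],
    [[0, 0, 0], [0, 0, 0], -1]
  ]
}}

```text
time: 2.1
tool_pos: [0.4965, -0.3766, 0.301]
tool_rot: [-0.523, 0.523, -0.476, 0.475]
contact_force: [-0.6, -0.4, -0.0]
gripper_width: 1.002
```

```bash
cat > wr.py <<'E'
import sys
from h import *
for _ in range(1): f=grab("wrist")
img,P=pts("wrist");cv2.imwrite(sys.argv[1],img)
hsv=cv2.cvtColor(img,cv2.COLOR_BGR2HSV).astype(int);h,s,v=[hsv[...,i] for i in range(3)]
m=((h<5)|(h>174))&(s>150)&(v>90)&(P[...,2]>.10)
Q=P[m]
if len(Q)>30:
    zt=np.percentile(Q[:,2],90);T=Q[np.abs(Q[:,2]-zt)<.006]
    r=cv2.minAreaRect((T[:,:2]*1000).astype(np.float32));print("red top z",zt,len(T),r)
st=manip.state();print(st["tool_pos"],st["time"])
E
python3 wr.py pics/d.png; python3 -c "
from h import *
go([.496,-.374,.30],np.radians(-84.5))"
```

```text
red top z 0.14182109308459956 1227 ((495.1719970703125, -371.36114501953125), (78.8617172241211, 15.140707969665527), 5.534925937652588)
[ 0.49633581 -0.37668538  0.3011479 ] 2.15
shift now-axes [-0.11  0.05 -0.  ] after-turn axes [-0.11  0.05 -0.  ] turn [ 0.01 -0.01 -0.  ] yaw -84.56
```

View pics/d.png

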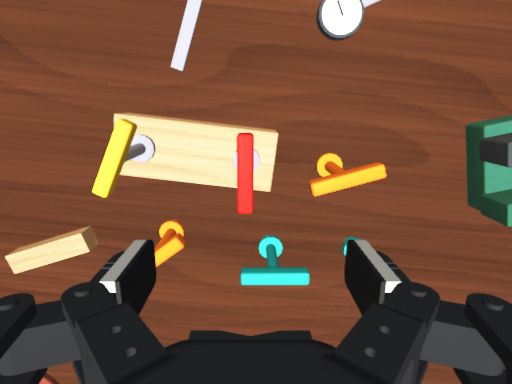

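Picture 4 (wrist): the red bar at (245,173) is in the stand hole, with yellow at (115,158) and the orange and turquoise keys loose outside. The key choice is confirmed, centre (0.4952, -0.3714), bar at 5.5°.

```bash
python3 -c "
from h import *
go([.4952,-.3714,.112],np.radians(-84.47))"
```

```text
shift now-axes [-0.21  7.57 -0.02] after-turn axes [-0.21  7.57 -0.02] turn [ 0.01 -0.02 -0.  ] yaw -84.56
```

Request:
{"op": "drive_tool", "data": {
  "motion": [
    [[-0.21, 1, -0.02], [0, 0, 0], -1],
    [[0, 1, 0], [0, 0, 0], -1],
    [[0, 1, 0], [0, 0, 0], -1],
    [[0, 1, 0], [0, 0, 0], -1],
    [[0, 1, 0], [0, 0, 0], -1],
    [[0, 1, 0], [0, 0, 0], -1],
    [[0, 1, 0], [0, 0, 0], -1],
    [[0, 0.57, 0], [0, 0, 0], -1],
    [[0, 0, 0], [0, 0, 0], -1],
    [[0, 0, 0], [0, 0, 0], 1],
    [[0, 0, 0], [0, 0, 0], 1],
    [[0, 0, 0], [0, 0, 0], 1]
  ]
}}

```text
time: 3.35
tool_pos: [0.4969, -0.3719, 0.114]
tool_rot: [-0.523, 0.523, -0.474, 0.477]
contact_force: [-0.4, 0.4, 0.3]
gripper_width: 0.513
```

Request:
{"op": "drive_tool", "data": {
  "motion": [
    [[0, 0, 0], [0, 0, 0], 1],
    [[0, 0, 0], [0, 0, 0], 1],
    [[0, 0, 0], [0, 0, 0], 1],
    [[0, 0, 0], [0, 0, 0], 1],
    [[0, 0, 0], [0, 0, 0], 1]
  ]
}}

```text
time: 3.85
tool_pos: [0.4967, -0.3715, 0.113]
tool_rot: [-0.523, 0.523, -0.475, 0.476]
contact_force: [0.5, -0.5, 4.6]
gripper_width: 0.174
```

```bash
python3 wr.py pics/e.png; python3 - <<'E'
from h import *
s=manip.state();print(s["gripper_width"],s["contact_force"]);go([.4952,-.3714,.112],np.radians(-84.47))
E
```

```text
red top z 0.1415926129255938 6035 ((501.22576904296875, -371.4476623535156), (68.40937805175781, 15.992330551147461), 5.150595664978027)
[ 0.4966624  -0.37144969  0.11297438] 3.9
0.17791136471554936 [ 1.17150332 -0.70099936  5.26060222]
shift now-axes [-0.01  0.04 -0.06] after-turn axes [-0.01  0.04 -0.06] turn [-0.01 -0.01  0.01] yaw -84.5
```

View pics/e.png

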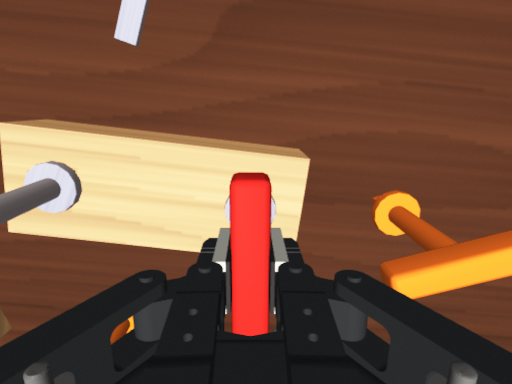

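Picture 5: the red bar (250,255) is between the pads. Its far end puts its centre at x ≈ 0.4954, 1.3 mm behind the TCP. I'll refine the knob position from the scene camera and lift.

```bash
python3 - <<'E'
from h import *
for n in("scene","side"):
    img,P=pts(n); hsv=cv2.cvtColor(img,cv2.COLOR_BGR2HSV).astype(int);s,v=hsv[...,1],hsv[...,2]
    x,y,z=[P[...,i] for i in range(3)]
    m=(z>.132)&(z<.146)&(s<70)&(v>110)&(x>.45)&(x<.75)&(y>-.05)&(y<.15)
    Q=P[m];print(n,len(Q))
    if len(Q)>5: print(np.median(Q,0).round(4),cv2.minAreaRect((Q[:,:2]*1000).astype(np.float32)))
go([.4967,-.3714,.29],np.radians(-84.47))
E
```

```text
scene 177
[0.5707 0.0974 0.1391] ((566.423828125, 97.57478332519531), (51.08098602294922, 58.64564514160156), 73.3458251953125)
side 103
[0.5689 0.0935 0.1373] ((566.1783447265625, 94.17166137695312), (53.11001968383789, 65.13179016113281), 73.27629852294922)
shift now-axes [ 0.01 -7.08  0.01] after-turn axes [-0.   -7.08  0.  ] turn [-0.01 -0.01  0.01] yaw -84.5
```

Request:
{"op": "drive_tool", "data": {
  "motion": [
    [[0, -0.4, 0], [0, 0, 0], 1],
    [[0, -0.6, 0], [0, 0, 0], 1],
    [[0, -1, 0], [0, 0, 0], 1],
    [[0, -1, 0], [0, 0, 0], 1],
    [[0, -1, 0], [0, 0, 0], 1],
    [[0, -1, 0], [0, 0, 0], 1],
    [[0, -1, 0], [0, 0, 0], 1],
    [[0, -1, 0], [0, 0, 0], 1]
  ]
}}

```text
time: 4.7
tool_pos: [0.4958, -0.3706, 0.2885]
tool_rot: [0.523, -0.523, 0.476, -0.475]
contact_force: [-0.6, -0.3, -1.9]
gripper_width: 0.172
```

Request:
{"op": "drive_tool", "data": {
  "motion": [
    [[0, 0, 0], [0, -1, 0], 1],
    [[0, 0, 0], [0, -1, 0], 1],
    [[0, 0, 0], [0, -1, 0], 1],
    [[0, 0, 0], [0, -1, 0], 1],
    [[0, 0, 0], [0, -1, 0], 1],
    [[0, 0, 0], [0, -1, 0], 1],
    [[0, 0, 0], [0, -1, 0], 1],
    [[0, 0, 0], [0, -1, 0], 1],
    [[0, 0, 0], [0, -1, 0], 1],
    [[0, 0, 0], [0, -1, 0], 1],
    [[0, 0, 0], [0, -1, 0], 1],
    [[0, 0, 0], [0, -1, 0], 1]
  ]
}}

```text
time: 5.9
tool_pos: [0.4959, -0.3707, 0.2874]
tool_rot: [0.691, -0.691, 0.149, -0.149]
contact_force: [-0.4, -0.4, -1.1]
gripper_width: 0.177
```

Request:
{"op": "drive_tool", "data": {
  "motion": [
    [[0, 0, 0], [0, -1, 0], 1],
    [[0, 0, 0], [0, -1, 0], 1],
    [[0, 0, 0], [0, -1, 0], 1],
    [[0, 0, 0], [0, -1, 0], 1],
    [[0, 0, 0], [0, -1, 0], 1],
    [[0, 0, 0], [0, -1, 0], 1],
    [[0, 0, 0], [0, 0, 0], 1]
  ]
}}

```text
time: 6.6
tool_pos: [0.496, -0.3708, 0.2874]
tool_rot: [0.706, -0.706, -0.034, 0.034]
contact_force: [0.3, 0.9, -1.5]
gripper_width: 0.177
```

```bash
python3 -c "
from h import *
go([.569,.04,.29],np.radians(5))"
```

```text
shift now-axes [ 4.48 -0.1  16.08] after-turn axes [ 4.34 -0.1  16.11] turn [-0.   0.1 -0. ] yaw 5.49
```

Request:
{"op": "drive_tool", "data": {
  "motion": [
    [[0.27, -0.1, 0.9], [0, 0, 0], 1],
    [[0.27, 0, 1], [0, 0, 0], 1],
    [[0.27, 0, 1], [0, 0, 0], 1],
    [[0.27, 0, 1], [0, 0, 0], 1],
    [[0.27, 0, 1], [0, 0, 0], 1],
    [[0.27, 0, 1], [0, 0, 0], 1],
    [[0.27, 0, 1], [0, 0, 0], 1],
    [[0.27, 0, 1], [0, 0, 0], 1],
    [[0.27, 0, 1], [0, 0, 0], 1],
    [[0.27, 0, 1], [0, 0, 0], 1],
    [[0.27, 0, 1], [0, 0, 0], 1],
    [[0.27, 0, 1], [0, 0, 0], 1]
  ]
}}

```text
time: 7.8
tool_pos: [0.5481, -0.066, 0.2899]
tool_rot: [0.706, -0.706, -0.033, 0.033]
contact_force: [0.7, -0.6, -1.0]
gripper_width: 0.176
```

Request:
{"op": "drive_tool", "data": {
  "motion": [
    [[0.27, 0, 1], [0, 0, 0], 1],
    [[0.27, 0, 1], [0, 0, 0], 1],
    [[0.27, 0, 1], [0, 0, 0], 1],
    [[0.27, 0, 1], [0, 0, 0], 1],
    [[0.2, 0, 0.2], [0, 0, 0], 1],
    [[0, 0, 0], [0, 0, 0], 1],
    [[0, 0, 0], [0, 0, 0], 1]
  ]
}}

```text
time: 8.5
tool_pos: [0.57, 0.0398, 0.2896]
tool_rot: [-0.706, 0.706, 0.033, -0.034]
contact_force: [-0.0, 0.0, -1.7]
gripper_width: 0.18
```

```bash
python3 wr.py pics/f.png; python3 - <<'E'
from h import *
img,P=pts("wrist"); hsv=cv2.cvtColor(img,cv2.COLOR_BGR2HSV).astype(int);h,s,v=[hsv[...,i] for i in range(3)]
x,y,z=[P[...,i] for i in range(3)]
m=(abs(z-.139)<.005)&(np.hypot(x-.569,y-.096)<.06)
Q=P[m];r=cv2.minAreaRect((Q[:,:2]*1000).astype(np.float32));print(len(Q),np.nanmedian(z[m]),r)
m=(abs(z-.107)<.005)&(h>100)&(h<130)&(s>120)&(np.hypot(x-.569,y-.096)<.12)
Q=P[m];print("stop",len(Q),cv2.minAreaRect((Q[:,:2]*1000).astype(np.float32)))
E
```

```text
red top z 0.31807248278317474 6034 ((568.499755859375, 45.03307342529297), (16.201539993286133, 68.2798080444336), 5.402889728546143)
[0.56998286 0.03957481 0.28956566] 8.55
2768 0.13766597073423287 ((566.862060546875, 95.63150787353516), (62.85712814331055, 60.99477005004883), 14.779491424560547)
stop 8301 ((568.0966186523438, 96.22027587890625), (95.18458557128906, 130.05072021484375), 88.19905853271484)
```

View pics/f.png

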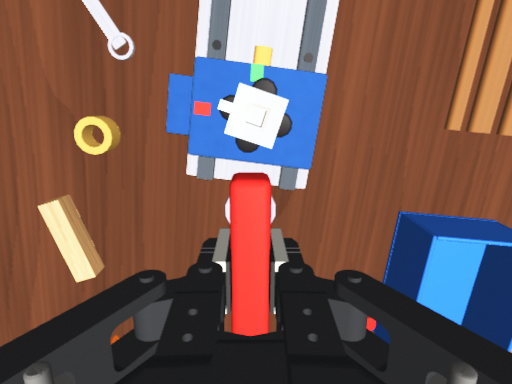

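Picture 6: the key is in the jaws. The knob core is at (256,116), its recess dark-edged, the pointer at (228,106) and the red mark at (203,108). The core looks turned about -15°, so I'll rectify the knob-top plane to read it off.

```bash
python3 - <<'E'
from h import *
d=np.load("wrist.npz");W=np.linalg.inv(d["W"]);K=d["K"]
def proj(p): c=W[:3,:3]@p+W[:3,3];q=K@c;return q[:2]/q[2]
c0=np.array([.568,.096]);h=.05;N=600
w=np.array([[c0[0]-h,c0[1]+h],[c0[0]+h,c0[1]+h],[c0[0]+h,c0[1]-h],[c0[0]-h,c0[1]-h]])
src=np.float32([proj(np.r_[p,.138]) for p in w]);dst=np.float32([[0,0],[N,0],[N,N],[0,N]])
o=cv2.warpPerspective(d["img"],cv2.getPerspectiveTransform(src,dst),(N,N),flags=cv2.INTER_CUBIC)
cv2.imwrite("pics/g.png",o)
g=o.copy();hsv=cv2.cvtColor(o,cv2.COLOR_BGR2HSV);m=((hsv[...,1]<60)&(hsv[...,2]>100)).astype(np.uint8)
E
```

```text
(no output)
```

View pics/g.png

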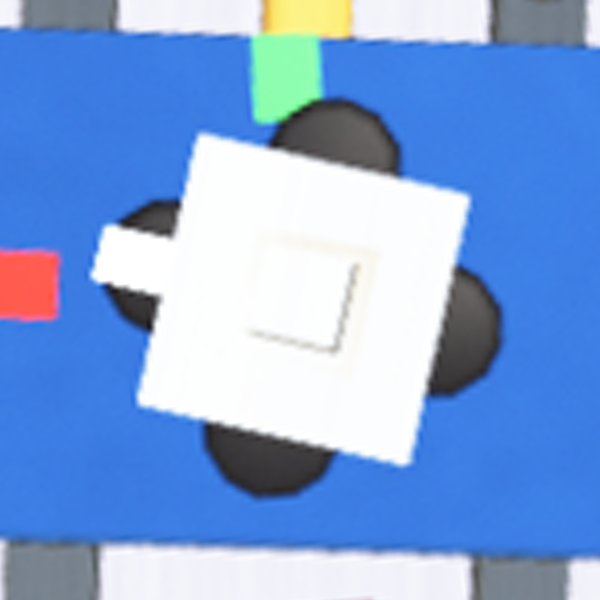

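Picture 7 (6 px/mm): core corners are (203,133), (470,193), (411,466), (137,406). That gives a centre of (0.5689, 0.0961) and a recess yaw of about -12.7°. The recess agrees, being centred near (305,300).

```bash
python3 -c "
from h import *
go([.5699,.0965,.238],np.radians(-12.7))"
```

```text
shift now-axes [0.21 2.06 2.27] after-turn axes [-0.5   2.06  2.22] turn [ 0.01  3.62 -0.  ] yaw 5.41
```

Request:
{"op": "drive_tool", "data": {
  "motion": [
    [[0, 0, 0], [0, 0.9, 0], 1],
    [[0, 0, 0], [0, 0.9, 0], 1],
    [[0, 0, 0], [0, 0.9, 0], 1],
    [[0, 0, 0], [0, 0.92, 0], 1],
    [[-0.2, 0, 0.9], [0, 0, 0], 1],
    [[-0.2, 0, 0.9], [0, 0, 0], 1],
    [[-0.1, 0.5, 0.42], [0, 0, 0], 1],
    [[0, 0.8, 0], [0, 0, 0], 1],
    [[0, 0.76, 0], [0, 0, 0], 1],
    [[0, 0, 0], [0, 0, 0], 1],
    [[0, 0, 0], [0, 0, 0], 1]
  ]
}}

```text
time: 9.65
tool_pos: [0.5696, 0.0967, 0.2373]
tool_rot: [-0.703, 0.703, -0.078, 0.077]
contact_force: [1.3, -0.8, -1.7]
gripper_width: 0.181
```

```bash
python3 wr.py pics/h0.png; python3 - <<'E'
from h import *
go([.5699,.0965,.238],np.radians(-12.7))
a=grab("side")["img"];b=grab("scene")["img"];w=cv2.imread("pics/h0.png")
d=np.load("side.npz")
def crop(n):
    d=np.load(n+".npz");W=np.linalg.inv(d["W"]);c=W[:3,:3]@np.array([.569,.096,.17])+W[:3,3];q=d["K"]@c;u,v=(q[:2]/q[2]).astype(int)
    return cv2.resize(d["img"][v-40:v+40,u-40:u+40],(400,400),interpolation=cv2.INTER_CUBIC)
cv2.imwrite("pics/h.png",np.hstack([crop("side"),crop("scene")]))
E
```

```text
red top z 0.2658040418443528 6031 ((569.9879760742188, 101.8233642578125), (68.04754638671875, 16.113807678222656), 77.08848571777344)
[0.57028172 0.09677756 0.23853815] 9.7
shift now-axes [-0.01  0.02 -0.01] after-turn axes [-0.01  0.02 -0.01] turn [0.   0.01 0.01] yaw -12.65
```

View pics/h.png

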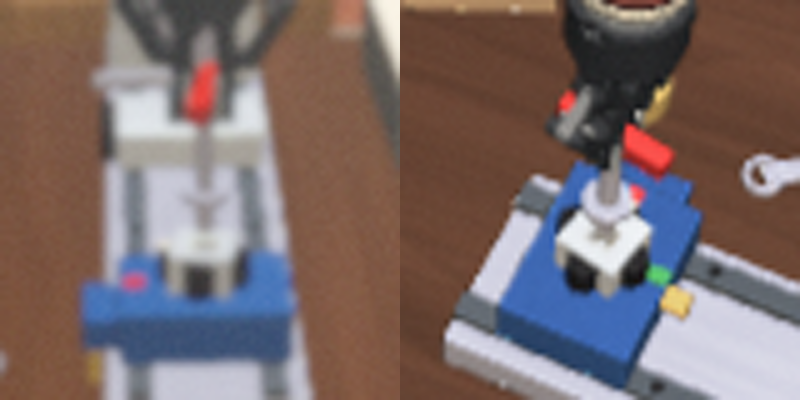

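Picture 8: the tip sits just above the recess in both views. The measured bar centre (0.5687, 0.0960) agrees with the knob, so I'm descending slowly.

Request:
{"op": "drive_tool", "data": {
  "motion": [
    [[0, 0.15, 0], [0, 0, 0], 1],
    [[0, 0.15, 0], [0, 0, 0], 1],
    [[0, 0.15, 0], [0, 0, 0], 1],
    [[0, 0.15, 0], [0, 0, 0], 1],
    [[0, 0.1, 0], [0, 0, 0], 1],
    [[0, 0.1, 0], [0, 0, 0], 1]
  ]
}}

```text
time: 10.4
tool_pos: [0.5699, 0.0974, 0.2176]
tool_rot: [-0.703, 0.703, -0.078, 0.077]
contact_force: [-0.4, -0.4, -3.0]
gripper_width: 0.179
```

Request:
{"op": "drive_tool", "data": {
  "motion": [
    [[0, 0.1, 0], [0, 0, 0], 1],
    [[0, 0.1, 0], [0, 0, 0], 1],
    [[0, 0.1, 0], [0, 0, 0], 1],
    [[0, 0.1, 0], [0, 0, 0], 1],
    [[0, 0.1, 0], [0, 0, 0], 1],
    [[0, 0.08, 0], [0, 0, 0], 1],
    [[0, 0, 0], [0, 0, 0], 1]
  ]
}}

```text
time: 11.1
tool_pos: [0.5698, 0.0973, 0.2031]
tool_rot: [-0.703, 0.703, -0.078, 0.077]
contact_force: [1.3, 0.7, -1.7]
gripper_width: 0.178
```

```bash
python3 wr.py pics/i0.png; python3 -c "
from h import *
s=manip.state();print(s['contact_force'],s['ft_torque'],s['tool_pos']);go([.5699,.0965,.202],np.radians(-12.7))"
```

```text
red top z 0.23157508085019754 6027 ((570.09912109375, 102.52593994140625), (68.14490509033203, 16.19867706298828), 77.20465850830078)
[0.56991142 0.0973522  0.20336986] 11.15
[-0.08748303  0.16088294 -1.19196011] [-0.05123278  0.00717825  0.03429817] [0.56991142 0.0973522  0.20336986]
shift now-axes [ 0.01  0.05 -0.03] after-turn axes [ 0.01  0.05 -0.03] turn [ 0.    0.02 -0.  ] yaw -12.6
```

Request:
{"op": "drive_tool", "data": {
  "motion": [
    [[0, 0.05, 0], [0, 0, 0], 1],
    [[0, 0.05, 0], [0, 0, 0], 1],
    [[0, 0, 0], [0, 0, 0], 1]
  ]
}}

```text
time: 11.45
tool_pos: [0.5703, 0.0973, 0.2019]
tool_rot: [0.703, -0.703, 0.077, -0.078]
contact_force: [-1.4, -0.4, 2.0]
gripper_width: 0.17
```

Request:
{"op": "drive_tool", "data": {
  "motion": [
    [[0, 0, 0], [0, 0.5, 0], 1],
    [[0, 0, 0], [0, 0.6, 0], 1],
    [[0, 0, 0], [0, 0.6, 0], 1],
    [[0, 0, 0], [0, 0.6, 0], 1],
    [[0, 0, 0], [0, 0.6, 0], 1],
    [[0, 0, 0], [0, 0.6, 0], 1],
    [[0, 0, 0], [0, 0, 0], 1]
  ]
}}

```text
time: 12.15
tool_pos: [0.5701, 0.0971, 0.202]
tool_rot: [-0.683, 0.683, -0.183, 0.184]
contact_force: [-2.4, -1.5, 4.7]
gripper_width: 0.18
```

```bash
cat > st.py <<'E'
from h import *
s=manip.state();print(s['contact_force'].round(1),s['ft_torque'].round(3),s['tool_pos'].round(4));go([.5699,.0965,.202],np.radians(-12.7))
E
python3 st.py; python3 wr.py pics/j0.png
```

```text
[-2.4 -1.5  4.7] [-0.268  0.534 -0.007] [0.5701 0.0971 0.202 ]
shift now-axes [ 0.    0.   -0.02] after-turn axes [-0.    0.   -0.03] turn [ 0.01 -3.48  0.01] yaw -30.09
red top z 0.23049087475372473 6030 ((571.95703125, 101.43562316894531), (68.34173583984375, 16.110889434814453), 59.93027877807617)
[0.57011886 0.09707092 0.20198079] 12.2
```

Forces are low and the bar follows. Continuing.

Request:
{"op": "drive_tool", "data": {
  "motion": [
    [[0, 0, 0], [0, 0.7, 0], 1],
    [[0, 0, 0], [0, 0.7, 0], 1],
    [[0, 0, 0], [0, 0.7, 0], 1],
    [[0, 0, 0], [0, 0.7, 0], 1],
    [[0, 0, 0], [0, 0.7, 0], 1],
    [[0, 0, 0], [0, 0.7, 0], 1],
    [[0, 0, 0], [0, 0.7, 0], 1],
    [[0, 0, 0], [0, 0.7, 0], 1],
    [[0, 0, 0], [0, 0.7, 0], 1],
    [[0, 0, 0], [0, 0.7, 0], 1],
    [[0, 0, 0], [0, 0, 0], 1]
  ]
}}

```text
time: 13.3
tool_pos: [0.5703, 0.097, 0.2019]
tool_rot: [-0.596, 0.596, -0.38, 0.381]
contact_force: [-1.6, -2.8, 4.7]
gripper_width: 0.179
```

```bash
python3 st.py; python3 wr.py pics/j1.png
```

```text
[-1.6 -2.8  4.7] [-0.406  0.473  0.07 ] [0.5703 0.097  0.2019]
shift now-axes [ 0.01 -0.   -0.02] after-turn axes [-0.01 -0.   -0.02] turn [ 0.000e+00 -1.047e+01  1.000e-02] yaw -65.05
red top z 0.23047100126796793 6023 ((574.526123046875, 98.99513244628906), (67.87974548339844, 15.876202583312988), 24.928503036499023)
[0.57032767 0.09701175 0.20194219] 13.35
```

Request:
{"op": "drive_tool", "data": {
  "motion": [
    [[0, 0, 0], [0, 0.7, 0], 1],
    [[0, 0, 0], [0, 0.7, 0], 1],
    [[0, 0, 0], [0, 0.7, 0], 1],
    [[0, 0, 0], [0, 0.7, 0], 1],
    [[0, 0, 0], [0, 0.7, 0], 1],
    [[0, 0, 0], [0, 0, 0], 1]
  ]
}}

```text
time: 13.95
tool_pos: [0.5704, 0.0969, 0.202]
tool_rot: [-0.531, 0.531, -0.466, 0.467]
contact_force: [-1.6, -2.6, 4.8]
gripper_width: 0.177
```

```bash
python3 st.py; python3 wr.py pics/j2.png
```

```text
[-1.6 -2.6  4.8] [-0.467  0.497 -0.017] [0.5704 0.0969 0.202 ]
shift now-axes [ 0.01 -0.   -0.02] after-turn axes [-0.01 -0.   -0.02] turn [ -0.   -13.97   0.02] yaw -82.54
red top z 0.23054447018976354 6030 ((575.2102661132812, 97.26697540283203), (67.91667938232422, 15.918888092041016), 7.453003406524658)
[0.57036111 0.09693297 0.20197754] 14.0
```

Request:
{"op": "drive_tool", "data": {
  "motion": [
    [[0, 0, 0], [0, 0.7, 0], 1],
    [[0, 0, 0], [0, 0.7, 0], 1],
    [[0, 0, 0], [0, 0, 0], 1]
  ]
}}

```text
time: 14.3
tool_pos: [0.5704, 0.0969, 0.202]
tool_rot: [0.502, -0.502, 0.497, -0.498]
contact_force: [-1.9, -2.3, 5.1]
gripper_width: 0.176
```

```bash
python3 st.py; python3 wr.py pics/j3.png
```

```text
[-1.9 -2.3  5.1] [-0.491  0.496  0.048] [0.5704 0.0969 0.202 ]
shift now-axes [ 0.02 -0.   -0.02] after-turn axes [-0.01 -0.   -0.02] turn [ -0.   -15.37   0.02] yaw -89.54
red top z 0.23056928148123365 6036 ((575.1284790039062, 96.48480224609375), (68.05107879638672, 15.950958251953125), 0.23972387611865997)
[0.57037149 0.09690332 0.20199551] 14.35
```

Request:
{"op": "drive_tool", "data": {
  "motion": [
    [[0, 0, 0], [0, 0.7, 0], 1],
    [[0, 0, 0], [0, 0.7, 0], 1],
    [[0, 0, 0], [0, 0, 0], 1]
  ]
}}

```text
time: 14.65
tool_pos: [0.5704, 0.0969, 0.202]
tool_rot: [-0.471, 0.471, -0.527, 0.528]
contact_force: [-2.3, -2.6, 5.6]
gripper_width: 0.177
```

```bash
python3 st.py; python3 wr.py pics/j4.png; python3 -c "
import cv2
i=cv2.imread('pics/j4.png');cv2.imwrite('pics/j5.png',cv2.resize(i[60:300,120:400],(700,600),interpolation=cv2.INTER_CUBIC))"
```

```text
[-2.3 -2.6  5.6] [-0.51   0.503  0.023] [0.5704 0.0969 0.202 ]
shift now-axes [ 0.02 -0.   -0.02] after-turn axes [-0.01 -0.   -0.02] turn [ -0.   -16.77   0.02] yaw -96.54
red top z 0.23056605628185686 6031 ((574.9169311523438, 95.83155059814453), (15.933568954467773, 68.41925811767578), 83.45938110351562)
[0.5703483  0.09685542 0.2019519 ] 14.7
```

View pics/j5.png

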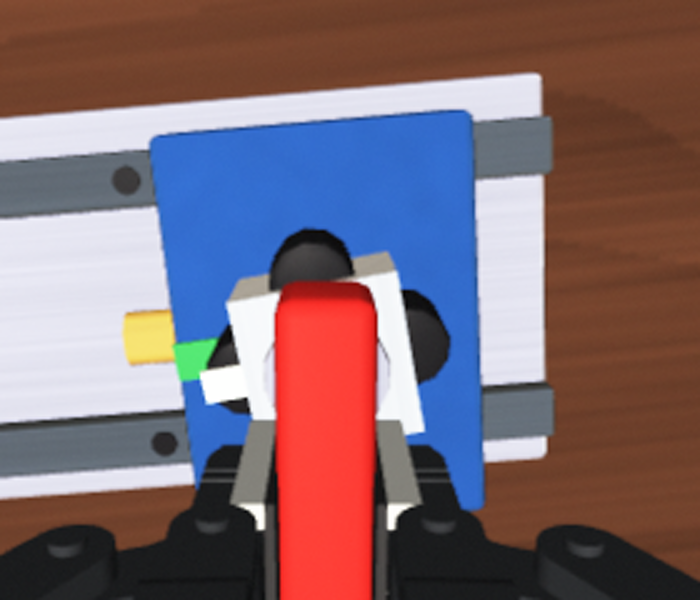

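Picture 9: the knob turns. The white pointer (222,384) is just short of the green mark (195,360), and the key is seated with its collar on the knob. Continuing until the torque rises.

Request:
{"op": "drive_tool", "data": {
  "motion": [
    [[0, 0, 0], [0, 0.7, 0], 1],
    [[0, 0, 0], [0, 0.7, 0], 1],
    [[0, 0, 0], [0, 0, 0], 1]
  ]
}}

```text
time: 15.0
tool_pos: [0.5704, 0.0968, 0.202]
tool_rot: [-0.438, 0.438, -0.555, 0.556]
contact_force: [-2.7, -4.1, 5.8]
gripper_width: 0.178
```

```bash
python3 st.py
```

```text
[-2.7 -4.1  5.8] [-0.578  0.506  0.508] [0.5704 0.0968 0.202 ]
shift now-axes [ 0.02 -0.   -0.01] after-turn axes [-0.01 -0.   -0.02] turn [ -0.   -18.15   0.02] yaw -103.45
```

Request:
{"op": "drive_tool", "data": {
  "motion": [
    [[0, 0, 0], [0, 0.7, 0], 1],
    [[0, 0, 0], [0, 0.7, 0], 1],
    [[0, 0, 0], [0, 0, 0], 1]
  ]
}}

```text
time: 15.3
tool_pos: [0.5703, 0.0969, 0.2019]
tool_rot: [-0.404, 0.404, -0.58, 0.581]
contact_force: [-3.5, -3.7, 5.8]
gripper_width: 0.175
```

```bash
python3 st.py; python3 wr.py pics/k4.png
```

```text
[-3.5 -3.7  5.8] [-0.597  0.487  1.07 ] [0.5703 0.0969 0.2019]
shift now-axes [ 0.02 -0.   -0.01] after-turn axes [-0.01 -0.   -0.02] turn [ -0.   -19.53   0.03] yaw -110.35
red top z 0.23057660561416582 5996 ((574.6649780273438, 94.57289123535156), (16.020259857177734, 68.40287017822266), 70.77156829833984)
[0.57031825 0.09689493 0.20199921] 15.35
```

Torque rose to 1.07 N m with no further give, so the hard stop is reached. I'll relax the twist within the key's play, then release.

Request:
{"op": "drive_tool", "data": {
  "motion": [
    [[0, 0, 0], [0, -0.7, 0], 1],
    [[0, 0, 0], [0, -0.7, 0], 1],
    [[0, 0, 0], [0, -0.3, 0], 1],
    [[0, 0, 0], [0, 0, 0], 1]
  ]
}}

```text
time: 15.75
tool_pos: [0.5703, 0.0968, 0.202]
tool_rot: [-0.445, 0.445, -0.549, 0.55]
contact_force: [-2.9, -2.5, 6.2]
gripper_width: 0.178
```

```bash
python3 st.py; python3 wr.py pics/l4.png; python3 -c "
import cv2
i=cv2.imread('pics/l4.png');cv2.imwrite('pics/l5.png',cv2.resize(i[60:300,120:400],(700,600),interpolation=cv2.INTER_CUBIC))"
```

```text
[-2.9 -2.5  6.2] [-0.568  0.479  0.076] [0.5703 0.0968 0.202 ]
shift now-axes [ 0.02 -0.   -0.01] after-turn axes [-0.01 -0.   -0.02] turn [ -0.   -17.85   0.02] yaw -101.95
red top z 0.2305781656295735 6020 ((574.7534790039062, 95.2548599243164), (15.87573528289795, 68.5389633178711), 78.11507415771484)
[0.57035176 0.09681877 0.20199424] 15.8
```

View pics/l5.png

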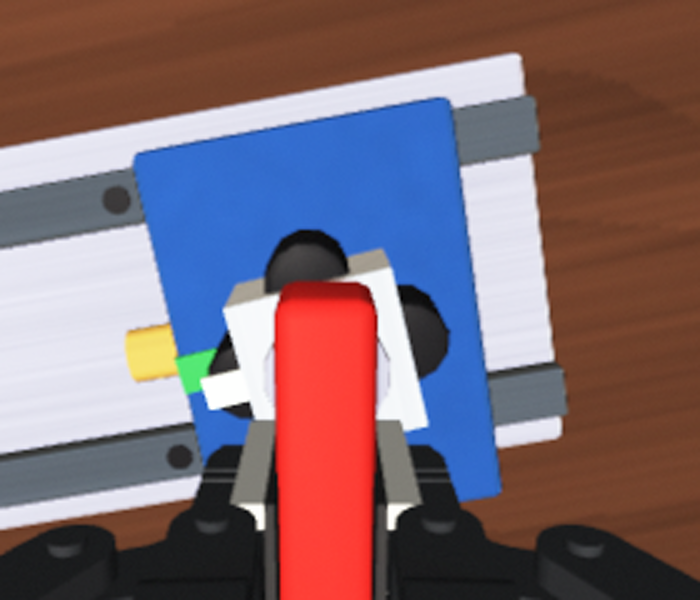

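Picture 10: the pointer (222,388) meets the green mark (195,370), offset by height parallax. The key is seated and residual torque is near zero. Releasing.

Request:
{"op": "drive_tool", "data": {
  "motion": [
    [[0, 0, 0], [0, 0, 0], -1],
    [[0, 0, 0], [0, 0, 0], -1],
    [[0, 0, 0], [0, 0, 0], -1],
    [[0, 0, 0], [0, 0, 0], -1],
    [[0, 0, 0], [0, 0, 0], -1],
    [[0, 0, 0], [0, 0, 0], -1],
    [[0, 0, 0], [0, 0, 0], -1],
    [[0, -0.3, 0], [0, 0, 0], -1],
    [[0, -0.6, 0], [0, 0, 0], -1],
    [[0, -1, 0], [0, 0, 0], -1],
    [[0, -1, 0], [0, 0, 0], -1],
    [[0, -1, 0], [0, 0, 0], -1]
  ]
}}

```text
time: 17.0
tool_pos: [0.5702, 0.0973, 0.3013]
tool_rot: [-0.445, 0.444, -0.55, 0.55]
contact_force: [0.7, 0.1, -0.9]
gripper_width: 0.999
```

Request:
{"op": "drive_tool", "data": {
  "motion": [
    [[0, -1, 0], [0, 0, 0], -1],
    [[0, -0.5, -1], [0, 0, 0], -1],
    [[0, 0, -1], [0, 0, 0], -1],
    [[0, 0, -0.5], [0, 0, 0], -1],
    [[0, 0, 0], [0, 0, 0], -1],
    [[0, 0, 0], [0, 0, 0], -1]
  ]
}}

```text
time: 17.6
tool_pos: [0.5091, 0.1104, 0.3362]
tool_rot: [-0.445, 0.444, -0.55, 0.55]
contact_force: [0.9, -0.8, 0.1]
gripper_width: 1.002
```

```bash
python3 st.py; python3 wr.py pics/m.png; python3 - <<'E'
from h import *
img,P=pts("wrist"); hsv=cv2.cvtColor(img,cv2.COLOR_BGR2HSV).astype(int);h,s,v=[hsv[...,i] for i in range(3)]
x,y,z=[P[...,i] for i in range(3)]
m=(abs(z-.107)<.005)&(h>100)&(h<130)&(s>120)&(np.hypot(x-.569,y-.096)<.12)
Q=P[m];print("stop",len(Q),cv2.minAreaRect((Q[:,:2]*1000).astype(np.float32)))
cv2.imwrite("pics/m2.png",cv2.resize(img,(800,600)))
E
```

```text
[ 0.9 -0.8  0.1] [-0.002 -0.034  0.02 ] [0.5091 0.1104 0.3362]
shift now-axes [0.03 5.37 2.49] after-turn axes [ 2.49  5.37 -0.01] turn [-1.000e-02 -1.788e+01  1.000e-02] yaw -102.1
red top z 0.23070055682408253 2107 ((568.6566162109375, 96.2068099975586), (15.527874946594238, 78.72831726074219), 81.78076934814453)
[0.5092901  0.11025997 0.33589535] 17.65
stop 5799 ((568.0972290039062, 96.41988372802734), (95.36638641357422, 129.90097045898438), 88.10692596435547)
```

View pics/m2.png

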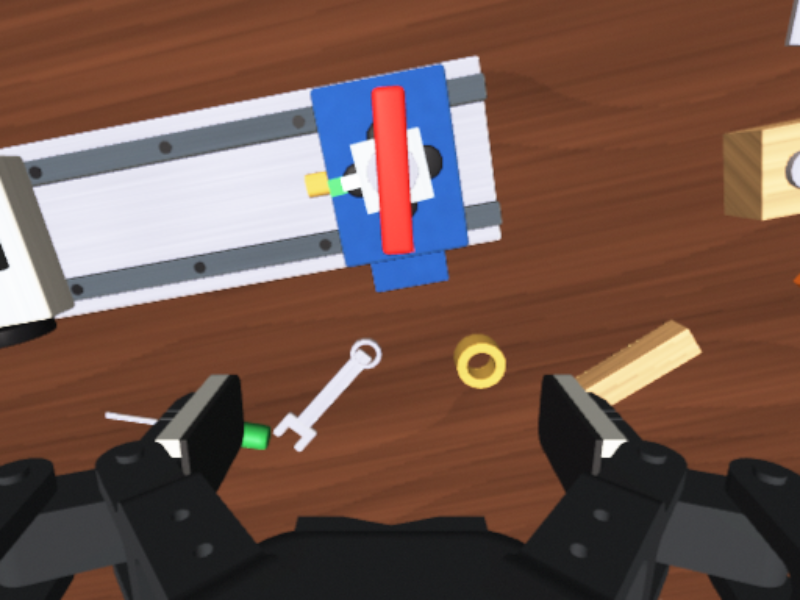

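Picture 11: the key stands free and seated, with its bar top at z 0.2307 (0.231 expected). The pointer (350,183) is on the green mark (336,186). The core's edge gives a knob yaw of about -88.5°, which matches the locked angle. The stop has moved about 0.2 mm.

```bash
python3 -c "
from plant import manip
print(manip.job_done())"
```

```text
the job is handed in; nothing more can be done
None
```

The stop is locked. I took the red key from the stand, pushed it fully home in the knob, turned the knob clockwise to its hard stop, and let go with the key standing in place. I handed the job in at about 17.7 s.

My last checks:
- **Turn:** the torque rose to about 1.07 N m with no further give, against roughly 0.15 N m needed to turn. The white pointer is on the green mark. The knob reads about -88.5° against about -87.7° expected for locked.
- **Seating:** the bar's top is at z 0.2307 m, where 0.231 m means fully home, and the key stands upright and centred on the knob.
- **Surroundings:** the stop moved about 0.2 mm, and I did not touch the yellow key. Contact force readings stayed under 10 N, and the gripper is open and clear.

**Disagreement:** the knob started about 11° past the stop's axis, not exactly at the red mark, so it turned about 76° instead of 86°. The sensor showed almost no torque while the knob was turning; I relied on the pictures and the rise at the hard stop instead. No check failed.

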